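Set a jeweller's dividing slide to the red mark and index to the third stop

TASK

Swing the orange clamp lever clockwise to free the slide of the dividing fixture, move the slide by its brass post until its brass pointer points at the red mark (not the blue one), and swing the lever fully back to lock it. Then turn the black indexing knob clockwise, counting the clicks, to the third stop from where it rests, without running past it, and finish while still holding the knob in your grip at that stop. Leave the jar, graver and saw frame where they are.

Things in the scene. Friction and masses are not known exactly. Their poses are not given: they have to be found in the camera images.
- fixture: Fixed fixture: dark steel base plate 200 x 340 x 12 mm, a steel rail along its y axis, and an aluminium slide 170 (x) x 100 (y) mm on it, slide top 46 mm above the bench. Origin on the bench under mid-rail, z up; plate spans x -85 to 115, y -170 to 170 mm. On the slide's -x half stand a brass post (+y side) and the clamp lever (-y side), on its +x half the dividing plate with the knob.
- carriage (a joint): Position of the slide along the fixture's y axis, in m, 0 at mid-rail, +/-0.09 at the ends. While the lever is locked the slide is held (it slips only above about 30 N); free, it needs about 6 N to move and stays where it is left.
- slide_post (a point): Centre of the top of the upright round brass post on the slide, for moving it by hand: 16 mm diameter, top 96 mm above the bench, standing 50 mm clear of the slide's top face. It moves with the slide; axes as the fixture's.
- pointer_tip (a point): Tip of the small brass cone pointer on the slide's +x edge, 22 mm above the bench, axes as the fixture's. It points at the red mark when it is level with the mark's middle along the fixture's y axis (the mark is 8 mm wide).
- red_mark: Red mark block, 16 (x) x 8 (y) x 12 (z) mm, fixed on the base plate's +x edge, beside the pointer's path; origin at the centre of its underside, 12 mm above the bench; axes as the fixture's. It may be on either side (+y or -y) of the slide, 30 to 90 mm away.
- blue_mark: Blue mark block of the same size and height, on the slide's other side: not the one wanted.
- clamp_lever (a joint): Clamp lever angle in rad: 0 fully locked (arm along the fixture's -y), growing as the lever swings clockwise seen from above, 1.1 fully free at its stop. It presses a pair of hidden shoes on the rail below about 0.7 rad, and stays where it is left. It starts locked, within 0.06.
- lever_pin (a point): Centre of the top of the upright round orange pin at the lever's tip: 14 mm diameter, top 95 mm above the bench, 35 mm clear of the lever's arm. The frame turns with the lever. The upright pivot is 60 mm from the pin along this frame's +y axis, and always 70 mm from the brass post along the fixture's -y axis. Up to 10 N sideways at the pin swings it.
- index_knob (a joint): Knob angle in rad, 0 at the rest stop where it starts, growing clockwise seen from above. Spring detents hold it every 24 degrees (0.419 rad): first stop 0.419, second 0.838, third 1.257, fourth 1.676; the torque rises to 0.10 to 0.15 N m between stops, then pulls into the next. End of travel at 2.55.
- knob_grip (a point): Centre of the top of the black bar grip of the indexing knob, on its upright axis, 104 mm above the bench: bar 46 mm long (this frame's x axis, white line at the +x end), 14 mm thick (y), standing 36 mm clear above the round hub (36 mm wide) and the steel dividing plate (80 mm wide). The frame turns with the knob.
- findings_jar: Bystander: amber glass jar with brass cap, 56 mm diameter, 70 mm high; origin under its centre.
- graver: Bystander: graver with wooden handle, 150 mm long, lying on the bench along its x axis.
- saw_frame: Bystander: red jeweller's saw frame lying flat, about 215 x 95 mm, 18 mm high at its wooden handle; origin on the bench under the middle of its frame.

How it is judged:
On the way, in this order (a step that is already met when the one before it is completed fails the run):
1. the clamp lever is swung free (value of joint clamp_lever above 0.8 rad), for 0.1 s.
2. the slide's pointer points at the red mark (y of pointer_tip in the frame of red_mark between -0.004 and 0.004 m and value of joint clamp_lever above 0.8 rad), for 0.2 s.
3. the lever is locked again with the pointer at the red mark (y of pointer_tip in the frame of red_mark between -0.004 and 0.004 m and value of joint clamp_lever below 0.2 rad), for 0.2 s.
4. the knob is gripped and at its third stop (value of joint index_knob between 1.12664 and 1.38664 rad and contact force between the fingers and index_knob above 2 N), for 0.3 s.
At the end, for the whole second after the job is handed in: the pointer is within 4 mm of the middle of the red mark, the lever is within 0.2 rad of fully locked, the knob is still, within 0.13 rad (7.5 degrees) of its third stop, and the fingers hold it with more than 2 N (all of step 3 and all of step 4 and velocity of joint index_knob between -0.1 and 0.1 rad/s); the arm keeps its last pose, push and grip.
It fails at once if the knob runs past the third stop, more than halfway to the fourth (value of joint index_knob above 1.46608 rad).
It fails at once if the knob is turned off its rest stop while the clamp is not locked (value of joint index_knob above 0.20944 rad and value of joint clamp_lever above 0.3 rad).
It fails at once if the jar is disturbed (distance of findings_jar from where it was at the start of the episode above 0.03 m).
It fails at once if the graver is disturbed (distance of graver from where it was at the start of the episode above 0.03 m).
It fails at once if the saw frame is disturbed (distance of saw_frame from where it was at the start of the episode above 0.03 m).
It also fails if it takes over 66 s, if anything falls off the work surface, if the arm or the gripper's body presses on something with over 40 N, if the wrist force passes 120 N, or if a joint passes its speed limit or range.

ROBOT

A 6-joint arm with a two-finger parallel gripper is mounted at the origin on the work surface. World frame = base frame: x ahead of the robot, y to its left, z up, the work surface at z = 0. Lengths are in m, angles in rad, forces in N, time in s.
With the tool pointing down it reaches from about 0.325 to 0.9 m from the base axis. Payload 3.5 kg.
Tool frame: the origin (TCP) lies on the centre line of the jaws, within the pads' length; the fingertips stand 14 mm ahead of it and the grasp point (between the pads) lies 5 mm behind it; z points along the fingers, y is the line along which they close (so a half turn about z gives the same grasp; the last joint's range is limited). The gripper opens to 85 mm and grips with 20 to 120 N. Pads are 22 mm wide; open, the fingers measure 114 mm over their backs; the gripper's body (76 mm by 85 mm) begins 54 mm behind the grasp point. The pads swing forward as they close: fully open they stand 13 mm farther back than shut.
Start: joints at [1.15, 0.276, -0.026, 1.268, 0, 1.467], TCP at [0.195, 0.594, 0.245] pointing down, gripper open.
Joint ranges: [-3.12, 3.12], [-0.85, 1.88], [-1.08, 1.24], [-1.95, 2.15], [-1.57, 1.53], [-3.14, 3.14]. Speed limits (rad/s): [2.57, 2.57, 3.14, 3.14, 3.14, 3.14].

INTERFACE

Orientations are given as a unit quaternion [w, x, y, z].
In Python, from station import manip, eyes, order gives the robot as it stands.
- The arm moves only by the shell command python3 -m creep 'ROWS' [OPENING] [FORCE]. ROWS is JSON, a list of rows, each an object with "translation": the shift along the world's x, y, z in m, a list of three; "twist": the turn, a rotation vector about the world's x, y, z in rad, a list of three. A call has 1 to 10 rows; each row shifts and turns the commanded pose from where the row before left it; what a row does not reach is not made up. A row lasts 1/8 s, in which the tool goes at most 62.5 mm and 10.7 degrees, less where a joint would pass 70% of its speed; a pose out of reach is approached as far as the arm can. A call with a gripper value outside its range is refused whole. OPENING is the finger opening in m, from 0 to 0.0854, set as the call begins (- or left out, the last holds). The fingers move at their own pace and stop on an object; FORCE is the grip in N (left out, the last holds). Time passes only in rows, so rows that do not move let the fingers close. It gives the time, the measured TCP pose, the force, the opening and the grip force at its end, in the units of the state.
- manip.sense(): the state, without advancing time (a new reading comes with each control period).
- eyes.camera(name): name is "scene" or "top"; returns the picture (400x640x3 uint8, red, green, blue); there is no depth.
- eyes.camera_info(name): a dict with "fx", "fy", "cx", "cy" (pixels), "dist" ([k1, k2, p1, p2, k3] as OpenCV has them; the pictures are not rectified), "rvec" (rotation vector, rad) and "tvec" (3), from world to camera coordinates, as OpenCV has them. Camera axes: x right, y down, z forward; pixel columns grow to the right and rows downward; lengths in m; the calibration is good to about 2 mm. A picture is of the moment at which its call begins. camera_info takes no time and is no camera call.
- order.finish_job(): hands the job in; it is judged then, once.
Trained networks look in the newest picture that a camera, given by its name, has taken for a name from the list of things; names that differ only in an ending like _2 or _b are one class to them, and where a whole thing is asked for, a point or a joint stands for the part that bears it (a point fixed in the world has none). Each returns a list of dicts, best first, with "conf" (0 to 1); they miss things now and then, are a little off and sometimes report something else, mostly with a low value. They report only what shows in the picture. A call takes as long as a camera call.
- eyes.boxes_of(camera, label): "extent" ([centre column, centre row, width, height] as shares, 0 to 1, of the picture: columns of its width, rows of its height, round what is visible of it).
- eyes.cut_out(camera, label): "mask" (400x640 bool, what is visible of it) and "extent" ([centre column, centre row, width, height] as shares, 0 to 1, of the picture: columns of its width, rows of its height, round what is visible of it).
The state is a dict: "time_s": time; "joints": joint angles; "qd": joint speeds; "joint_torque": joint torques, N m; "tool_pos": TCP position; "eef_rot": TCP orientation; "wrist_force": force on the tool from outside, world axes, zero at the start; "wrist_torque": the same for the moment, N m; "gripper_width": finger opening in m; "finger_force": force on a finger pad.
Only numpy, scipy, OpenCV 4.12 (cv2) and the standard library are available. Lean on these libraries where they do the work, as an engineer would, in place of code of your own. Each camera call takes 0.05 s, during which the arm holds its last target. There are 200 camera calls.

## Working session

There is one attempt and no reset: what is moved stays moved. The work goes in short steps, Python scripts to look and compute and a shell command to move; the robot and the scene stay as the last step left them, time stands still between calls to the robot, and variables do not carry over. Pictures are saved under pics/ and viewed, at most 10 in all, crops included, and the job is handed in when it is done.

```bash
mkdir -p pics; cat > h.py <<'E'
import numpy as np, cv2
from station import manip, eyes, order
def cam(n):
    i=eyes.camera_info(n); K=np.array([[i['fx'],0,i['cx']],[0,i['fy'],i['cy']],[0,0,1.]])
    return K,np.array(i['dist'],float),np.array(i['rvec'],float),np.array(i['tvec'],float)
def ray(n,uv,z):
    K,d,r,t=cam(n); p=cv2.undistortPoints(np.array([[uv]],float),K,d)[0,0]
    R=cv2.Rodrigues(r)[0]; c=-R.T@t; v=R.T@np.array([p[0],p[1],1]); return c+v*(z-c[2])/v[2]
def proj(n,P):
    K,d,r,t=cam(n); return cv2.projectPoints(np.array(P,float).reshape(-1,1,3),r,t,K,d)[0][:,0]
E
python3 - <<'E'
from h import *
for n in('top','scene'):
    im=eyes.camera(n); cv2.imwrite(f'pics/{n}0.png',im[:,:,::-1])
    K,d,r,t=cam(n); print(n,K[0,0],-cv2.Rodrigues(r)[0].T@t)
    for l in ['fixture','slide_post','lever_pin','pointer_tip','red_mark','blue_mark','knob_grip','findings_jar','graver','saw_frame']:
        for o in eyes.boxes_of(n,l)[:2]:
            e=np.array(o['extent'])*[640,400,640,400]; print(l,round(o['conf'],2),e.round(1))
print(manip.sense())
E
```

```text
top 501.19040467597665 [ 0.40313487 -0.02022677  1.28455312]
fixture 0.82 [327.6 200.8 139.6  89.9]
slide_post 0.57 [334.1 204.5  62.7  71.6]
lever_pin 0.77 [348.2 226.5  37.2  10.4]
pointer_tip 0.84 [331.5 202.9  57.2  68.6]
knob_grip 0.63 [327.2 190.7  31.5  30.8]
findings_jar 0.84 [189.9 193.1  25.6  25. ]
findings_jar 0.16 [326.1 189.4  26.5  34.5]
graver 0.52 [182.3 270.6  13.2  56.6]
graver 0.18 [334.5 202.8  62.3  69.6]
saw_frame 0.72 [475.8 254.7  40.1  85. ]
saw_frame 0.55 [351.4 226.8  34.6  16.5]
scene 457.46638634571246 [ 1.50745225 -0.35282987  0.71338501]
fixture 0.94 [336.3 236.  150.4  88.7]
slide_post 0.61 [323.5 225.   76.8  63.7]
lever_pin 0.63 [302.1 208.6  31.5  22.3]
pointer_tip 0.64 [323.9 223.6  72.2  62.9]
blue_mark 0.22 [177.9 242.4  44.4  52.9]
findings_jar 0.85 [455.  203.6  21.7  28.5]
findings_jar 0.61 [176.8 243.2  49.2  52.1]
graver 0.65 [422.1 175.6  36.1  20.6]
saw_frame 0.84 [177.2 245.1  49.3  54.6]
{'time_s': 1.1, 'joints': array([ 1.14959420e+00,  2.76408340e-01, -2.63897740e-02,  1.26797655e+00,
        8.66827592e-06,  1.46744132e+00]), 'qd': array([ 0.00049064,  0.00044728,  0.0015516 , -0.00043451, -0.00139891,
        0.00242893]), 'joint_torque': array([ 8.63817672e-05, -4.45502758e+01,  2.95570457e+01,  9.03612381e-04,
       -8.70815398e-06,  3.30020747e-06]), 'tool_pos': array([0.19531175, 0.59371139, 0.24531294]), 'eef_rot': array([-1.37713889e-06,  1.58255424e-01,  9.87398208e-01,  1.15862126e-05]), 'wrist_force': array([-0.26105683, -0.34202647,  0.5709571 ]), 'wrist_torque': array([-0.02967885, -0.01254778, -0.02737655]), 'finger_force': 0.0, 'gripper_width': 0.0851687532793162}
```

View pics/top0.png

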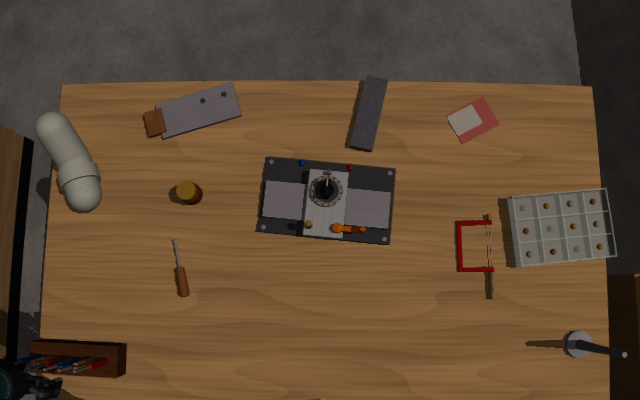

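View pics/scene0.png

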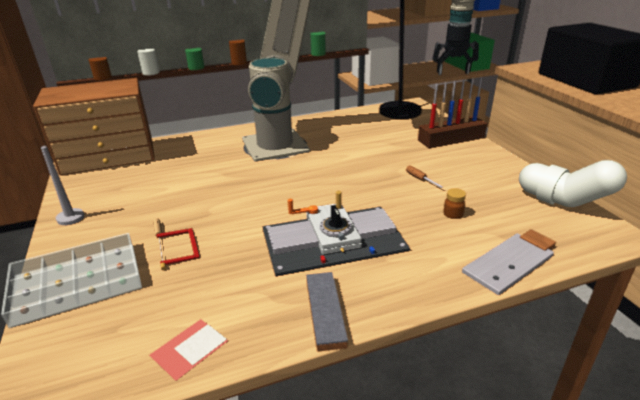

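Top view: fixture centred near (327,201), +x up and +y left; red mark at (350,167), blue at (301,162), post at about (308,224), lever pin at (362,229), knob at (326,189). The scene view agrees: red at (323,259), blue at (372,250). I'll zoom in for an accurate fit.

```bash
python3 - <<'E'
from h import *
a=cv2.imread('pics/top0.png')[145:255,250:405]; cv2.imwrite('pics/topc.png',cv2.resize(a,None,fx=5,fy=5,interpolation=cv2.INTER_CUBIC))
a=cv2.imread('pics/scene0.png')[180:280,258:413]; cv2.imwrite('pics/scc.png',cv2.resize(a,None,fx=5,fy=5,interpolation=cv2.INTER_CUBIC))
E
```

```text
(no output)
```

View pics/topc.png

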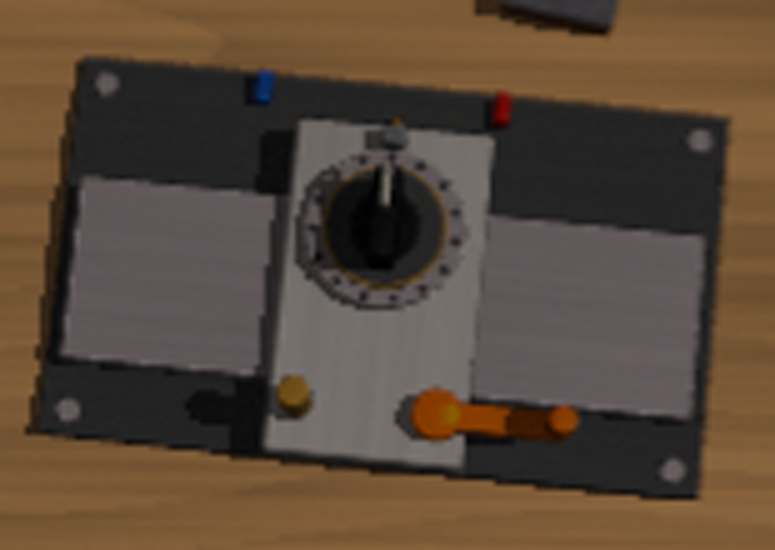

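View pics/scc.png

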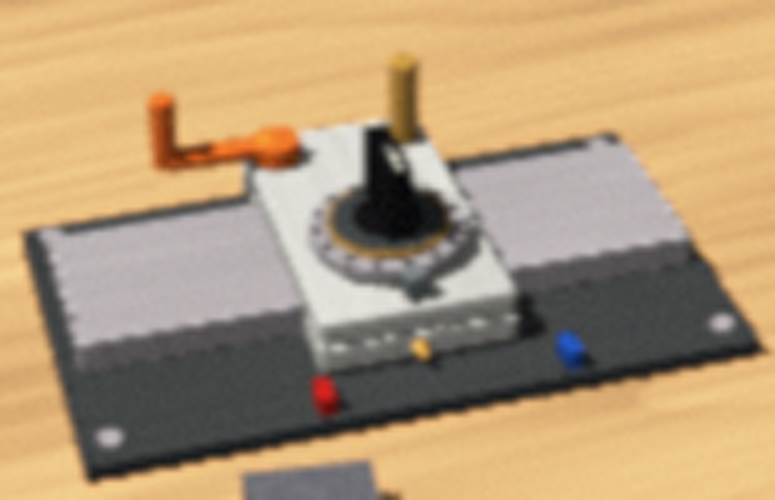

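Crop: plate corners at (82,60), (728,118), (698,497), (30,432); red mark (503,108), pointer tip (398,121), post top (293,388), pin top (565,417), knob top around (384,215), white line toward +x. The scene crop shows the post top at (403,62), pin top at (160,99), red mark at (325,393), pointer tip at (421,350).

```bash
python3 - <<'E'
from h import *
from scipy.optimize import least_squares
T=lambda x,y:((x+.5)/5-.5+250,(y+.5)/5-.5+145); S=lambda x,y:((x+.5)/5-.5+258,(y+.5)/5-.5+180)
C=[(T(82,60),(.115,.17)),(T(728,118),(.115,-.17)),(T(698,497),(-.085,-.17)),(T(30,432),(-.085,.17))]
SC=[(S(92,480),(.115,-.17)),(S(768,348),(.115,.17)),(S(25,235),(-.085,-.17)),(S(612,133),(-.085,.17))]
def W(p,q,z):
    c,s=np.cos(p[2]),np.sin(p[2]); return [p[0]+c*q[0]-s*q[1],p[1]+s*q[0]+c*q[1],z]
def f(p,sets): return np.concatenate([(proj(n,[W(p,q,.012) for _,q in L])-np.array([u for u,_ in L])).ravel() for n,L in sets])
for sets in ([('top',C)],[('scene',SC)],[('top',C),('scene',SC)]):
    r=least_squares(f,[.42,-.04,0],args=(sets,)); print(r.x.round(4),np.abs(r.fun).max().round(2))
p=r.x; c,s=np.cos(p[2]),np.sin(p[2])
loc=lambda w:np.array([c*(w[0]-p[0])+s*(w[1]-p[1]),-s*(w[0]-p[0])+c*(w[1]-p[1])])
for nm,t,sc,z in [('post',T(293,388),S(403,60),.096),('pin',T(565,416),S(160,98),.095),('piv',T(436,412),None,.06),('red',T(503,107),S(325,383),.024),('blue',T(264,84),S(571,337),.024),('tip',T(398,121),S(421,350),.022),('knob',T(383,218),S(378,132),.104)]:
    a=ray('top',t,z); print(nm,'top',a[:2].round(4),loc(a).round(4),end=' ')
    if sc: b=ray('scene',sc,z); print('sc',b[:2].round(4),loc(b).round(4))
    else: print()
E
```

```text
[ 0.6024 -0.0103 -0.0878] 0.8
[ 0.6097 -0.0105 -0.0775] 0.98
[ 0.6047 -0.0099 -0.0841] 2.01
post top [0.5477 0.0304] [-0.0602  0.0353] sc [0.5468 0.0319] [-0.0612  0.0367]
pin top [ 0.5357 -0.0995] [-0.0612 -0.0952] sc [ 0.5339 -0.0977] [-0.0632 -0.0935]
piv top [ 0.5409 -0.0385] [-0.0611 -0.0339] 
red top [ 0.7034 -0.0724] [ 0.1035 -0.054 ] sc [ 0.6998 -0.0695] [ 0.0998 -0.0515]
blue top [0.7145 0.0511] [0.1043 0.07  ] sc [0.7106 0.0546] [0.1001 0.0731]
tip top [ 0.6959 -0.0183] [ 0.0916 -0.0008] sc [ 0.6908 -0.0164] [0.0863 0.0007]
knob top [ 0.6292 -0.0117] [0.0246 0.0002] sc [ 0.6191 -0.0104] [0.0143 0.0007]
```

Fixture pose ≈ (0.605,-0.010), yaw ≈ -0.085; all features match the given geometry (post–pivot 70 mm, pin 60 mm further). The slide must go about -53 mm in fixture y. Next, move above the pin.

```bash
python3 -m creep '[{"translation":[0.024,-0.050,0],"twist":[0,0,0.126]},{"translation":[0.024,-0.050,0],"twist":[0,0,0.126]},{"translation":[0.024,-0.050,0],"twist":[0,0,0.126]},{"translation":[0.024,-0.050,0],"twist":[0,0,0.126]},{"translation":[0.024,-0.050,0],"twist":[0,0,0.126]},{"translation":[0.024,-0.050,0],"twist":[0,0,0.126]},{"translation":[0.024,-0.050,0],"twist":[0,0,0.126]},{"translation":[0.024,-0.050,0],"twist":[0,0,0.126]},{"translation":[0.024,-0.050,0],"twist":[0,0,0.126]},{"translation":[0.024,-0.050,0],"twist":[0,0,0.126]}]' 0.06 40
```

```text
time_s: 2.35
tool_pos: [0.436, 0.092, 0.2457]
eef_rot: [0.001, -0.456, 0.89, -0.0]
wrist_force: [1.0, 0.6, -0.4]
gripper_width: 0.0601
finger_force: 0.0
```

```bash
python3 -m creep '[{"translation":[0.025,-0.048,0],"twist":[0,0,0]},{"translation":[0.025,-0.048,0],"twist":[0,0,0]},{"translation":[0.025,-0.048,-0.02],"twist":[0,0,0]},{"translation":[0.024,-0.0465,-0.03],"twist":[0,0,0]},{"translation":[0,0,-0.04],"twist":[0,0,0]},{"translation":[0,0,-0.04],"twist":[0,0,0]},{"translation":[0,0,-0.033],"twist":[0,0,0]},{"translation":[0,0,0],"twist":[0,0,0]}]'; python3 - <<'E'
from h import *
im=eyes.camera('scene'); a=im[160:280,248:403,::-1]; cv2.imwrite('pics/s1.png',cv2.resize(a,None,fx=5,fy=5,interpolation=cv2.INTER_CUBIC))
E
```

```text
time_s: 3.35
tool_pos: [0.5315, -0.0961, 0.0797]
eef_rot: [-0.002, -0.454, 0.891, 0.002]
wrist_force: [-0.9, 0.3, 0.3]
gripper_width: 0.0601
finger_force: 0.0
```

View pics/s1.png

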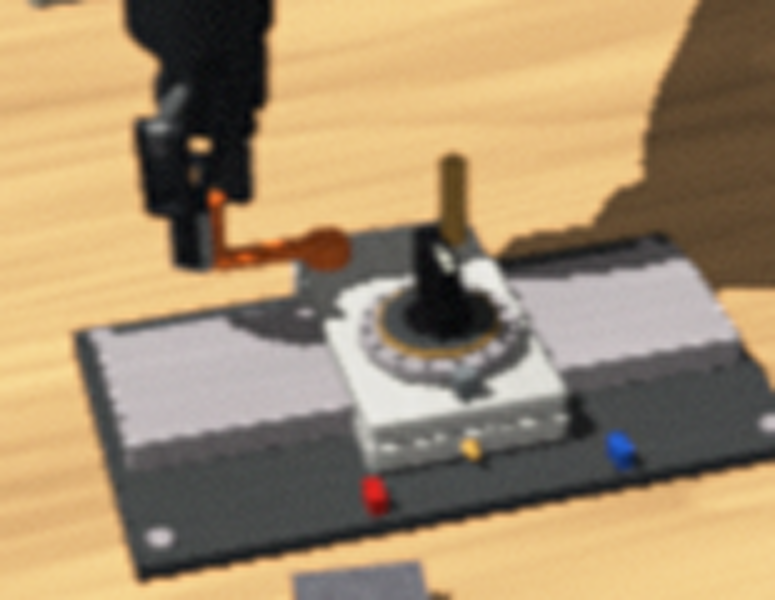

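The fingers straddle the pin, which shows at about (215,230) between them. Closing.

```bash
python3 -m creep '[{"translation":[0,0,0],"twist":[0,0,0]},{"translation":[0,0,0],"twist":[0,0,0]},{"translation":[0,0,0],"twist":[0,0,0]},{"translation":[0,0,0],"twist":[0,0,0]},{"translation":[0,0,0],"twist":[0,0,0]},{"translation":[0,0,0],"twist":[0,0,0]}]' 0.0 40
```

```text
time_s: 4.15
tool_pos: [0.5351, -0.0967, 0.084]
eef_rot: [0.001, -0.454, 0.891, -0.0]
wrist_force: [-0.6, 0.6, 5.8]
gripper_width: 0.0126
finger_force: 38.9
```

```bash
python3 -m creep '[{"translation":[-0.0118,0.0023,0],"twist":[0,0,0]},{"translation":[-0.0112,0.0045,0],"twist":[0,0,0]},{"translation":[-0.0099,0.0066,0],"twist":[0,0,0]},{"translation":[-0.0085,0.0086,0],"twist":[0,0,0]},{"translation":[-0.0065,0.0099,0],"twist":[0,0,0]},{"translation":[-0.0015,0.0034,0],"twist":[0,0,0]},{"translation":[0,0,0],"twist":[0,0,0]}]'; python3 - <<'E'
from h import *
im=eyes.camera('top'); a=im[145:255,250:405,::-1]; cv2.imwrite('pics/t2.png',cv2.resize(a,None,fx=5,fy=5,interpolation=cv2.INTER_CUBIC))
E
```

```text
time_s: 5.03
tool_pos: [0.4868, -0.0635, 0.084]
eef_rot: [0.001, -0.453, 0.891, -0.003]
wrist_force: [1.1, -4.8, 1.8]
gripper_width: 0.0123
finger_force: 39.7
```

View pics/t2.png

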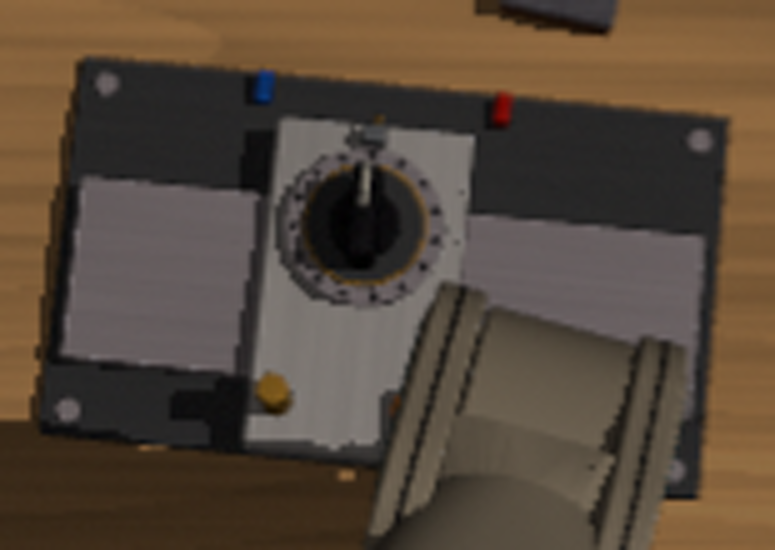

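The slide crept about 10 mm toward +y (slide edge 300→278 px) once it was freed; harmless. Nudge the lever a bit further, release, and lift.

```bash
python3 -m creep '[{"translation":[-0.005,0.001,0],"twist":[0,0,0]},{"translation":[0,0,0],"twist":[0,0,0]},{"translation":[0,0,0],"twist":[0,0,0]}]'; python3 -m creep '[{"translation":[0,0,0],"twist":[0,0,0]},{"translation":[0,0,0],"twist":[0,0,0]},{"translation":[0,0,0],"twist":[0,0,0]},{"translation":[0,0,0.05],"twist":[0,0,0]},{"translation":[0.02,0.05,0.01],"twist":[0,0,-0.1725]},{"translation":[0.02,0.05,0],"twist":[0,0,-0.1725]},{"translation":[0,0.05,0],"twist":[0,0,-0.1725]},{"translation":[0,0.05,0],"twist":[0,0,-0.1725]},{"translation":[0,0,0],"twist":[0,0,-0.1725]},{"translation":[0,0,0],"twist":[0,0,-0.1725]}]' 0.05; python3 - <<'E'
from h import *
im=eyes.camera('top'); a=im[145:255,250:405,::-1]; cv2.imwrite('pics/t3.png',cv2.resize(a,None,fx=5,fy=5,interpolation=cv2.INTER_CUBIC))
E
```

```text
time_s: 5.45
tool_pos: [0.4843, -0.0607, 0.084]
eef_rot: [0.004, -0.454, 0.891, -0.002]
wrist_force: [8.1, 1.0, -1.8]
gripper_width: 0.0126
finger_force: 39.4
time_s: 6.7
tool_pos: [0.5188, 0.1392, 0.1417]
eef_rot: [-0.001, 0.046, 0.999, -0.0]
wrist_force: [-0.2, 0.0, 0.2]
gripper_width: 0.05
finger_force: 0.0
```

View pics/t3.png

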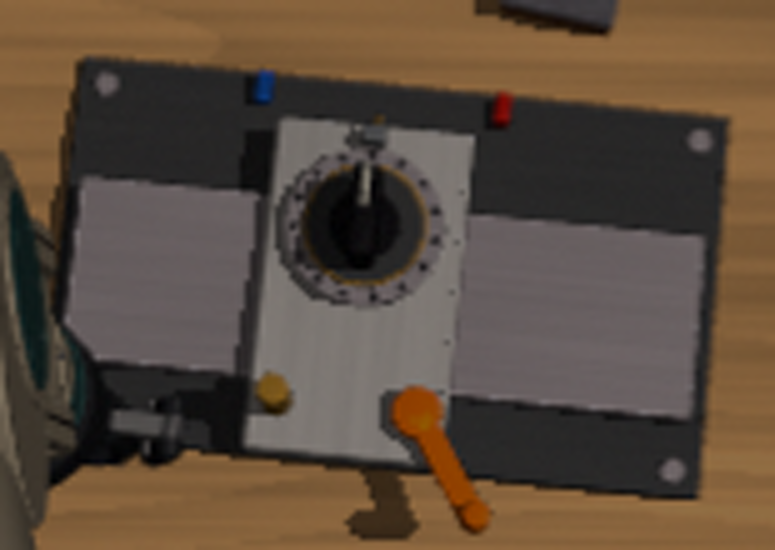

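Lever is near 1.0 rad (pivot (418,412), pin (476,515)), post now at (274,388), pointer at (379,120), red mark at (503,107).

```bash
cat >> h.py <<'E'
T=lambda x,y:((x+.5)/5-.5+250,(y+.5)/5-.5+145)
S2=lambda x,y:((x+.5)/5-.5+248,(y+.5)/5-.5+160)
p=[.6047,-.0099,-.0845]; c,s=np.cos(p[2]),np.sin(p[2])
loc=lambda w:np.array([c*(w[0]-p[0])+s*(w[1]-p[1]),-s*(w[0]-p[0])+c*(w[1]-p[1])])
def cen(im,n,kind,lo,hi,z):
    # sub-pixel colour centroid in a region of local coordinates at height z
    im=im.astype(float); r,g,b=im[...,0],im[...,1],im[...,2]
    w=np.clip({'red':r-1.5*np.maximum(g,b)-10,'brass':np.minimum(r,g*1.2)-1.6*b-15}[kind],0,None)
    m=np.zeros_like(w); 
    for v in range(150,285):
        for u in range(250,410):
            q=loc(ray(n,(u,v),z)); m[v,u]=lo[0]<q[0]<hi[0] and lo[1]<q[1]<hi[1]
    w=w*m; V,U=np.mgrid[:400,:640]
    if w.sum()==0: return None
    uv=((U*w).sum()/w.sum(),(V*w).sum()/w.sum()); P=ray(n,uv,z); return np.round(uv,2),(w>0).sum(),P.round(4),loc(P).round(4)
E
python3 - <<'E'
from h import *
for n in('top','scene'):
    im=eyes.camera(n)
    print(n,'red',cen(im,n,'red',(.08,-.09),(.13,-.02),.02)); print('tip',cen(im,n,'brass',(.08,-.045),(.1,.045),.022))
    print('post',cen(im,n,'brass',(-.075,.02),(-.045,.07),.096))
E
```

```text
Traceback (most recent call last):
  File "h.py", line 22, in cen
    q=loc(ray(n,(u,v),z)); m[v,u]=lo[0]<q[0]<hi[0] and lo[1]<q[1]<hi[1]
          ~~~^^^^^^^^^^^
  File "h.py", line 7, in ray
    K,d,r,t=cam(n); p=cv2.undistortPoints(np.array([[uv]],float),K,d)[0,0]
            ~~~^^^
  File "h.py", line 4, in cam
    i=eyes.camera_info(n); K=np.array([[i['fx'],0,i['cx']],[0,i['fy'],i['cy']],[0,0,1.]])
ValueError: time passes only in moves, steps and waits
```

```bash
sed -i 's/^def cam/import functools\n@functools.lru_cache(None)\ndef cam/' h.py
cat > m.py <<'E'
from h import *
for n in('top','scene'):
    im=eyes.camera(n)
    print(n,'red',cen(im,n,'red',(.08,-.09),(.13,-.02),.02)); print('tip',cen(im,n,'brass',(.08,-.075),(.105,.045),.022))
    print('post',cen(im,n,'brass',(-.075,.02),(-.045,.07),.096))
E
python3 m.py; python3 -c "
from h import *
s=manip.sense(); print(s['time_s'],s['tool_pos'])"
```

```text
top red (array([350.1 , 166.29]), np.int64(29), array([ 0.7035, -0.0723,  0.02  ]), array([ 0.1037, -0.0538]))
tip (array([325., 168.]), np.int64(1), array([ 0.698 , -0.0075,  0.022 ]), array([0.0927, 0.0103]))
post (array([304.13, 222.77]), np.int64(39), array([0.5462, 0.0401, 0.096 ]), array([-0.0625,  0.0449]))
scene red (array([322.44, 258.28]), np.int64(38), array([ 0.7024, -0.071 ,  0.02  ]), array([ 0.1025, -0.0526]))
tip (array([345.72, 248.81]), np.int64(11), array([ 0.6914, -0.0063,  0.022 ]), array([0.0861, 0.0109]))
post (array([341.36, 191.59]), np.int64(112), array([0.5499, 0.0396, 0.096 ]), array([-0.0588,  0.0447]))
6.9 [0.51914965 0.13823268 0.14185796]
```

Both cameras agree: about -64 mm of slide travel. On to the post.

```bash
python3 -m creep '[{"translation":[0.0145,-0.049,0],"twist":[0,0,0]},{"translation":[0.0145,-0.049,0],"twist":[0,0,0]},{"translation":[0,0,0],"twist":[0,0,0]},{"translation":[0,0,-0.03],"twist":[0,0,0]},{"translation":[0,0,-0.03],"twist":[0,0,0]},{"translation":[0,0,0],"twist":[0,0,0]}]'; python3 -m creep '[{"translation":[0,0,0],"twist":[0,0,0]},{"translation":[0,0,0],"twist":[0,0,0]},{"translation":[0,0,0],"twist":[0,0,0]},{"translation":[0,0,0],"twist":[0,0,0]},{"translation":[0,0,0],"twist":[0,0,0]}]' 0 40
```

```text
time_s: 7.65
tool_pos: [0.5454, 0.0409, 0.0797]
eef_rot: [-0.003, 0.044, 0.999, 0.0]
wrist_force: [-0.6, -0.7, 0.0]
gripper_width: 0.0502
finger_force: 0.0
time_s: 8.28
tool_pos: [0.5498, 0.0411, 0.0837]
eef_rot: [0.001, 0.044, 0.999, 0.001]
wrist_force: [-0.3, 3.9, 6.7]
gripper_width: 0.0144
finger_force: 39.4
```

```bash
python3 -m creep '[{"translation":[-0.0009,-0.0106,0],"twist":[0,0,0]},{"translation":[-0.0009,-0.0106,0],"twist":[0,0,0]},{"translation":[-0.0009,-0.0106,0],"twist":[0,0,0]},{"translation":[-0.0009,-0.0106,0],"twist":[0,0,0]},{"translation":[-0.0009,-0.0106,0],"twist":[0,0,0]},{"translation":[-0.0009,-0.0106,0],"twist":[0,0,0]},{"translation":[0,0,0],"twist":[0,0,0]},{"translation":[0,0,0],"twist":[0,0,0]}]'; python3 m.py; python3 - <<'E'
from h import *
im=eyes.camera('scene'); a=im[195:285,268:408,::-1]; cv2.imwrite('pics/s4.png',cv2.resize(a,None,fx=5,fy=5,interpolation=cv2.INTER_CUBIC))
E
```

```text
time_s: 9.28
tool_pos: [0.544, -0.0232, 0.0838]
eef_rot: [0.001, 0.044, 0.999, 0.0]
wrist_force: [-1.6, 1.9, 7.0]
gripper_width: 0.0146
finger_force: 39.8
top red (array([350.1 , 166.28]), np.int64(29), array([ 0.7036, -0.0723,  0.02  ]), array([ 0.1038, -0.0538]))
tip (array([350.51, 170.76]), np.int64(3), array([ 0.6913, -0.0733,  0.022 ]), array([ 0.0916, -0.0558]))
post None
scene red (array([322.47, 258.34]), np.int64(38), array([ 0.7026, -0.071 ,  0.02  ]), array([ 0.1027, -0.0526]))
tip (array([319.89, 253.58]), np.int64(12), array([ 0.6857, -0.0714,  0.022 ]), array([ 0.0859, -0.0544]))
post (array([341.15, 191.47]), np.int64(112), array([0.5491, 0.0393, 0.096 ]), array([-0.0596,  0.0444]))
```

View pics/s4.png

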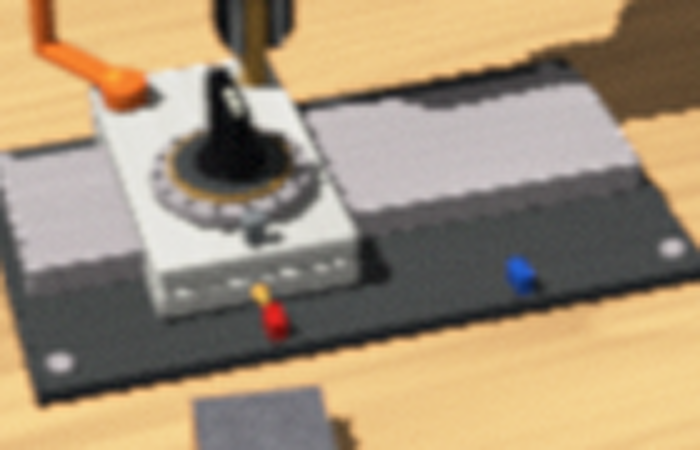

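The pointer is about 2 mm past the red mark's middle toward -y in both cameras (cone (319.9,253.6), mark (322.5,258.3)); correct by +2 mm.

```bash
python3 -m creep '[{"translation":[0.0001,0.001,0],"twist":[0,0,0]},{"translation":[0.0001,0.001,0],"twist":[0,0,0]},{"translation":[0,0,0],"twist":[0,0,0]},{"translation":[0,0,0],"twist":[0,0,0]},{"translation":[0,0,0],"twist":[0,0,0]}]'; sed -i '/post/d' m.py; python3 m.py
```

```text
time_s: 10.05
tool_pos: [0.544, -0.0232, 0.0838]
eef_rot: [0.001, 0.045, 0.999, -0.002]
wrist_force: [-3.3, -2.9, 7.0]
gripper_width: 0.0146
finger_force: 39.9
top red (array([350.08, 166.3 ]), np.int64(29), array([ 0.7035, -0.0722,  0.02  ]), array([ 0.1037, -0.0538]))
tip (array([350.52, 170.74]), np.int64(4), array([ 0.6913, -0.0733,  0.022 ]), array([ 0.0917, -0.0559]))
scene red (array([322.47, 258.35]), np.int64(39), array([ 0.7026, -0.071 ,  0.02  ]), array([ 0.1027, -0.0526]))
tip (array([319.88, 253.59]), np.int64(11), array([ 0.6857, -0.0714,  0.022 ]), array([ 0.0859, -0.0544]))
```

```bash
python3 -m creep '[{"translation":[0.0001,0.0013,0],"twist":[0,0,0]},{"translation":[0.0001,0.0013,0],"twist":[0,0,0]},{"translation":[0,0,0],"twist":[0,0,0]},{"translation":[0,0,0],"twist":[0,0,0]},{"translation":[0,0,0],"twist":[0,0,0]}]'; python3 m.py
```

```text
time_s: 10.78
tool_pos: [0.5442, -0.0212, 0.0838]
eef_rot: [0.001, 0.045, 0.999, -0.003]
wrist_force: [-2.1, -4.4, 7.2]
gripper_width: 0.0143
finger_force: 39.9
top red (array([350.1, 166.3]), np.int64(28), array([ 0.7035, -0.0723,  0.02  ]), array([ 0.1037, -0.0538]))
tip (array([349.77, 170.64]), np.int64(4), array([ 0.6916, -0.0714,  0.022 ]), array([ 0.0917, -0.0539]))
scene red (array([322.48, 258.26]), np.int64(40), array([ 0.7023, -0.0708,  0.02  ]), array([ 0.1024, -0.0525]))
tip (array([320.57, 253.15]), np.int64(12), array([ 0.6848, -0.0693,  0.022 ]), array([ 0.0848, -0.0524]))
```

The pointer is centred on the red mark to within about 0.3 mm in both views. Release, lift, clear the view, and locate the lever pin.

```bash
python3 -m creep '[{"translation":[0,0,0],"twist":[0,0,0]},{"translation":[0,0,0],"twist":[0,0,0]},{"translation":[0,0,0],"twist":[0,0,0]},{"translation":[0,0,0.05],"twist":[0,0,0]},{"translation":[-0.01,0.05,0.01],"twist":[0,0,0]},{"translation":[-0.01,0.05,0],"twist":[0,0,0]},{"translation":[0,0.03,0],"twist":[0,0,0]},{"translation":[0,0,0],"twist":[0,0,0]}]' 0.05; python3 m.py; python3 - <<'E'
from h import *
for n in('top','scene'):
    im=eyes.camera(n); a=im.astype(int); m=(a[...,0]>1.7*a[...,1])&(a[...,1]>1.3*a[...,2])&(a[...,0]>110)
    m[:150]=0;m[290:]=0;m[:,:250]=0;m[:,410:]=0
    k,L,st,ce=cv2.connectedComponentsWithStats(m.astype(np.uint8)); i=1+st[1:,4].argmax(); print(n,st[i]); m=L==i
    V,U=np.nonzero(m)
    if n=='scene':
        for v in sorted(set(V))[:4]: print(v,U[V==v])
    else:
        P=np.array([ray(n,(u,v),.095) for u,v in zip(U,V)]); q=np.array([loc(w) for w in P]); 
        d=q.mean(0); far=q[np.argsort(q[:,0])[:14]]; print('far end disc',far.mean(0).round(4),q.min(0),q.max(0))
        for v in sorted(set(V)): print(v,U[V==v].min(),U[V==v].max())
E
```

```text
time_s: 11.88
tool_pos: [0.5232, 0.1131, 0.142]
eef_rot: [-0.0, 0.043, 0.999, 0.0]
wrist_force: [0.5, -0.3, -0.4]
gripper_width: 0.0505
finger_force: 0.0
top red (array([350.1 , 166.28]), np.int64(28), array([ 0.7036, -0.0723,  0.02  ]), array([ 0.1038, -0.0538]))
tip (array([349.76, 170.66]), np.int64(4), array([ 0.6915, -0.0714,  0.022 ]), array([ 0.0917, -0.0539]))
scene red (array([322.47, 258.26]), np.int64(40), array([ 0.7023, -0.0709,  0.02  ]), array([ 0.1024, -0.0525]))
tip (array([320.56, 253.12]), np.int64(12), array([ 0.6846, -0.0692,  0.022 ]), array([ 0.0847, -0.0524]))
top [355 225  19  28 171]
far end disc [-0.1136 -0.1205] [-0.11697945 -0.12463995] [-0.05505469 -0.0769246 ]
225 357 360
226 356 361
227 355 362
228 355 363
229 355 363
230 355 363
231 355 363
232 355 360
233 356 363
234 358 364
235 360 364
236 360 365
237 361 365
238 361 366
239 362 366
240 362 367
241 363 368
242 363 368
243 363 369
244 364 369
245 364 369
246 365 370
247 366 371
248 367 373
249 370 373
250 370 373
251 370 373
252 370 373
scene [275 191  23  26 155]
191 [276]
192 [275 276 277 278]
193 [275 276 277 278]
194 [275 276 277 278]
```

```bash
python3 -m creep '[{"translation":[-0.008,-0.0464,0],"twist":[0,0,-0.1745]},{"translation":[-0.008,-0.0464,0],"twist":[0,0,-0.1745]},{"translation":[-0.008,-0.0464,0],"twist":[0,0,-0.1745]},{"translation":[-0.008,-0.0464,0],"twist":[0,0,-0.1745]},{"translation":[-0.008,-0.0464,0],"twist":[0,0,-0.1745]},{"translation":[0,0,0],"twist":[0,0,-0.1745]},{"translation":[0,0,0],"twist":[0,0,-0.1745]},{"translation":[0,0,0],"twist":[0,0,-0.1745]},{"translation":[0,0,0],"twist":[0,0,-0.1745]},{"translation":[0,0,0],"twist":[0,0,0]}]' 0.05 80; python3 -m creep '[{"translation":[0,0,-0.03],"twist":[0,0,0]},{"translation":[0,0,-0.03],"twist":[0,0,0]},{"translation":[0,0,0],"twist":[0,0,0]}]'
```

```text
time_s: 13.32
tool_pos: [0.4832, -0.1217, 0.142]
eef_rot: [-0.0, 0.738, 0.675, -0.0]
wrist_force: [-0.3, 0.3, -0.1]
gripper_width: 0.0501
finger_force: 0.0
time_s: 13.7
tool_pos: [0.4809, -0.1202, 0.0799]
eef_rot: [-0.003, 0.737, 0.676, -0.001]
wrist_force: [0.3, 0.8, 0.3]
gripper_width: 0.0498
finger_force: 0.0
```

```bash
python3 -m creep '[{"translation":[0,0,0],"twist":[0,0,0]},{"translation":[0,0,0],"twist":[0,0,0]},{"translation":[0,0,0],"twist":[0,0,0]},{"translation":[0,0,0],"twist":[0,0,0]},{"translation":[0,0,0],"twist":[0,0,0]}]' 0 80; python3 m.py
```

```text
time_s: 14.32
tool_pos: [0.4826, -0.1217, 0.0836]
eef_rot: [0.0, 0.738, 0.675, -0.002]
wrist_force: [-5.5, -2.2, 6.2]
gripper_width: 0.0114
finger_force: 78.0
top red (array([350.1 , 166.29]), np.int64(28), array([ 0.7035, -0.0723,  0.02  ]), array([ 0.1038, -0.0538]))
tip (array([349.78, 170.68]), np.int64(4), array([ 0.6915, -0.0714,  0.022 ]), array([ 0.0916, -0.054 ]))
scene red (array([322.47, 258.25]), np.int64(41), array([ 0.7023, -0.0709,  0.02  ]), array([ 0.1024, -0.0525]))
tip (array([320.57, 253.27]), np.int64(12), array([ 0.6852, -0.0694,  0.022 ]), array([ 0.0852, -0.0525]))
```

```bash
python3 -m creep '[{"translation":[0.0049,-0.0083,0],"twist":[0,0,0.16]},{"translation":[0.0062,-0.0074,0],"twist":[0,0,0.16]},{"translation":[0,0,0],"twist":[0,0,0]},{"translation":[0,0,0],"twist":[0,0,0]}]'; python3 m.py
```

```text
time_s: 14.92
tool_pos: [0.4954, -0.1372, 0.0836]
eef_rot: [0.001, 0.622, 0.783, -0.0]
wrist_force: [-2.3, -1.2, 5.7]
gripper_width: 0.0111
finger_force: 78.7
top red (array([350.09, 166.29]), np.int64(28), array([ 0.7035, -0.0723,  0.02  ]), array([ 0.1038, -0.0538]))
tip (array([349.77, 170.68]), np.int64(4), array([ 0.6914, -0.0714,  0.022 ]), array([ 0.0916, -0.0539]))
scene red (array([322.48, 258.25]), np.int64(40), array([ 0.7023, -0.0708,  0.02  ]), array([ 0.1024, -0.0525]))
tip (array([320.58, 253.25]), np.int64(12), array([ 0.6852, -0.0694,  0.022 ]), array([ 0.0852, -0.0525]))
```

The slide held still. Continue the arc to lock.

```bash
python3 -m creep '[{"translation":[0.0072,-0.0062,0],"twist":[0,0,0.16]},{"translation":[0.0082,-0.0051,0],"twist":[0,0,0.16]},{"translation":[0.0089,-0.0037,0],"twist":[0,0,0.16]},{"translation":[0.0093,-0.0022,0],"twist":[0,0,0.16]},{"translation":[0.0072,-0.0007,0],"twist":[0,0,0.12]},{"translation":[0,0,0],"twist":[0,0,0]},{"translation":[0,0,0],"twist":[0,0,0]}]'; python3 m.py
```

```text
time_s: 15.9
tool_pos: [0.5321, -0.152, 0.0833]
eef_rot: [-0.004, 0.287, 0.958, 0.001]
wrist_force: [-10.2, 5.7, 15.5]
gripper_width: 0.0115
finger_force: 80.1
top red (array([350.1, 166.3]), np.int64(27), array([ 0.7035, -0.0723,  0.02  ]), array([ 0.1037, -0.0538]))
tip (array([349.78, 170.68]), np.int64(4), array([ 0.6915, -0.0714,  0.022 ]), array([ 0.0916, -0.054 ]))
scene red (array([322.47, 258.25]), np.int64(41), array([ 0.7023, -0.0709,  0.02  ]), array([ 0.1024, -0.0525]))
tip (array([320.59, 253.29]), np.int64(12), array([ 0.6853, -0.0694,  0.022 ]), array([ 0.0853, -0.0525]))
```

```bash
python3 -m creep '[{"translation":[0,0,0],"twist":[0,0,0]},{"translation":[0,0,0],"twist":[0,0,0]},{"translation":[0,0,0],"twist":[0,0,0]},{"translation":[0,0,0.05],"twist":[0,0,0]},{"translation":[-0.03,0,0.05],"twist":[0,0,0.125]},{"translation":[-0.05,0,0.03],"twist":[0,0,0.125]},{"translation":[-0.05,0,0],"twist":[0,0,0.125]},{"translation":[0,-0.04,0],"twist":[0,0,0.125]},{"translation":[0,-0.04,0],"twist":[0,0,0]},{"translation":[0,0,0],"twist":[0,0,0]}]' 0.05 60; python3 m.py; python3 - <<'E'
from h import *
for z in (.05,.055,.06,.065): 
    print(z,loc(ray('top',T(384.5,226.5),z)).round(4),loc(ray('scene',((388.5)/5-.5+258,220.5/5-.5+180),z)).round(4))
A=[]
for n,(x0,x1,y0,y1) in (('top',(300,400,150,260)),('scene',(265,400,185,280))):
    im=eyes.camera(n); a=im[y0:y1,x0:x1]; A.append(cv2.resize(a,None,fx=3.6,fy=3.6,interpolation=cv2.INTER_CUBIC)[:396])
h=max(a.shape[0] for a in A); A=[cv2.copyMakeBorder(a,0,h-a.shape[0],0,0,0) for a in A]
o=np.hstack([A[0],A[1][:, :430]]); print(o.shape); cv2.imwrite('pics/k5.png',o[:,:,::-1])
E
```

```text
time_s: 17.25
tool_pos: [0.4058, -0.2367, 0.2124]
eef_rot: [0.001, 0.042, 0.999, -0.001]
wrist_force: [0.1, 1.4, -0.1]
gripper_width: 0.0498
finger_force: 0.0
top red (array([350.09, 166.29]), np.int64(28), array([ 0.7035, -0.0723,  0.02  ]), array([ 0.1037, -0.0538]))
tip (array([349.76, 170.7 ]), np.int64(4), array([ 0.6914, -0.0713,  0.022 ]), array([ 0.0916, -0.0539]))
scene red (array([322.47, 258.23]), np.int64(39), array([ 0.7022, -0.0708,  0.02  ]), array([ 0.1023, -0.0525]))
tip (array([320.59, 253.25]), np.int64(12), array([ 0.6851, -0.0694,  0.022 ]), array([ 0.0852, -0.0524]))
0.05 [0.0306 0.0003] [0.0142 0.0057]
0.055 [0.0297 0.0002] [0.0211 0.0037]
0.06 [0.0287 0.0001] [0.028  0.0016]
0.065 [ 0.0278 -0.    ] [ 0.0349 -0.0004]
(396, 790, 3)
```

View pics/k5.png

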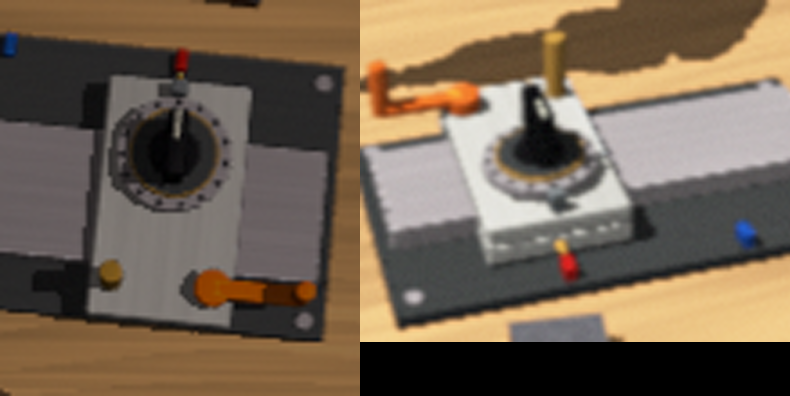

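Left half: pointer tip (180,75) directly at the red mark, lever arm along -y (locked). Knob axis comes out at about world (0.628,-0.065).

```bash
python3 -m creep '[{"translation":[0.037,0.0286,0],"twist":[0,0,0]},{"translation":[0.037,0.0286,0],"twist":[0,0,0]},{"translation":[0.037,0.0286,0],"twist":[0,0,0]},{"translation":[0.037,0.0286,0],"twist":[0,0,0]},{"translation":[0.037,0.0286,0],"twist":[0,0,0]},{"translation":[0.037,0.0286,0],"twist":[0,0,0]},{"translation":[0,0,-0.03],"twist":[0,0,0]},{"translation":[0,0,-0.03],"twist":[0,0,0]},{"translation":[0,0,0],"twist":[0,0,0]}]'; python3 - <<'E'
from h import *
for z in(.06,):
    w=ray('top',(348.1,192.2),z); print(w,loc(w))
    w=ray('scene',(265+(540-360)/3.6,185+160/3.6),z); print(w,loc(w))
E
```

```text
time_s: 18.58
tool_pos: [0.6247, -0.0608, 0.149]
eef_rot: [-0.003, 0.039, 0.999, 0.001]
wrist_force: [0.1, 0.7, 0.6]
gripper_width: 0.0499
finger_force: 0.0
[ 0.62806963 -0.0658726   0.06      ] [ 0.02801031 -0.05380051]
[ 0.6377045 -0.0658633  0.06     ] [ 0.03761001 -0.05297806]
```

```bash
python3 -m creep '[{"translation":[0.0025,-0.0045,-0.02],"twist":[0,0,0]},{"translation":[0,0,-0.02],"twist":[0,0,0]},{"translation":[0,0,-0.019],"twist":[0,0,0]},{"translation":[0,0,0],"twist":[0,0,0]}]'; python3 -m creep '[{"translation":[0,0,0],"twist":[0,0,0]},{"translation":[0,0,0],"twist":[0,0,0]},{"translation":[0,0,0],"twist":[0,0,0]},{"translation":[0,0,0],"twist":[0,0,0]},{"translation":[0,0,0],"twist":[0,0,0]}]' 0 60; python3 m.py
```

```text
time_s: 19.08
tool_pos: [0.6285, -0.067, 0.0913]
eef_rot: [-0.002, 0.04, 0.999, 0.0]
wrist_force: [-0.2, -0.1, -0.3]
gripper_width: 0.0498
finger_force: 0.0
time_s: 19.7
tool_pos: [0.631, -0.0644, 0.0945]
eef_rot: [0.001, 0.039, 0.999, 0.003]
wrist_force: [1.0, 7.5, 2.1]
gripper_width: 0.0129
finger_force: 60.4
top red None
tip None
scene red (array([322.48, 258.26]), np.int64(39), array([ 0.7023, -0.0708,  0.02  ]), array([ 0.1024, -0.0525]))
tip (array([320.6 , 253.22]), np.int64(12), array([ 0.685 , -0.0693,  0.022 ]), array([ 0.0851, -0.0524]))
```

```bash
cat > y.py <<'E'
from h import *
from scipy.spatial.transform import Rotation as R
s=manip.sense(); q=s['eef_rot']; y=R.from_quat([q[1],q[2],q[3],q[0]]).apply([0,1,0]); print('yaw',np.arctan2(y[1],y[0]).round(4),s['wrist_torque'].round(3),s['wrist_force'].round(1),s['tool_pos'].round(4))
E
python3 y.py; python3 -m creep '[{"translation":[0,0,0],"twist":[0,0,-0.1]},{"translation":[0,0,0],"twist":[0,0,-0.1]},{"translation":[0,0,0],"twist":[0,0,-0.1]},{"translation":[0,0,0],"twist":[0,0,-0.12]},{"translation":[0,0,0],"twist":[0,0,0]},{"translation":[0,0,0],"twist":[0,0,0]}]'; python3 y.py
```

```text
yaw 1.4932 [ 1.361 -0.091 -0.037] [0.6 6.7 1.6] [ 0.631  -0.0644  0.0945]
time_s: 20.55
tool_pos: [0.6307, -0.0656, 0.0945]
eef_rot: [0.001, 0.246, 0.969, 0.002]
wrist_force: [-0.9, 5.8, 3.2]
gripper_width: 0.0128
finger_force: 60.5
yaw 1.0746 [ 1.071  0.13  -0.024] [-0.9  5.8  3.2] [ 0.6307 -0.0656  0.0945]
```

First stop reached (turned 0.419, torque near zero). Second stop, then third.

```bash
python3 -m creep '[{"translation":[0,0,0],"twist":[0,0,-0.1]},{"translation":[0,0,0],"twist":[0,0,-0.1]},{"translation":[0,0,0],"twist":[0,0,-0.1]},{"translation":[0,0,0],"twist":[0,0,-0.12]},{"translation":[0,0,0],"twist":[0,0,0]},{"translation":[0,0,0],"twist":[0,0,0]}]'; python3 y.py;  python3 -m creep '[{"translation":[0,0,0],"twist":[0,0,-0.1]},{"translation":[0,0,0],"twist":[0,0,-0.1]},{"translation":[0,0,0],"twist":[0,0,-0.1]},{"translation":[0,0,0],"twist":[0,0,-0.08]},{"translation":[0,0,0],"twist":[0,0,0]},{"translation":[0,0,0],"twist":[0,0,0]}]'; python3 y.py
```

```text
time_s: 21.3
tool_pos: [0.6299, -0.0665, 0.0944]
eef_rot: [-0.0, 0.442, 0.897, 0.001]
wrist_force: [-3.5, 3.1, 5.3]
gripper_width: 0.0129
finger_force: 60.9
yaw 0.6545 [ 0.6    0.544 -0.046] [-3.5  3.1  5.3] [ 0.6299 -0.0665  0.0944]
time_s: 22.05
tool_pos: [0.6289, -0.067, 0.0944]
eef_rot: [-0.001, 0.604, 0.797, -0.0]
wrist_force: [-5.2, 2.1, 6.6]
gripper_width: 0.0131
finger_force: 61.1
yaw 0.274 [ 0.434  0.942 -0.055] [-5.2  2.1  6.6] [ 0.6289 -0.067   0.0944]
```

```bash
python3 -m creep '[{"translation":[0,0,0],"twist":[0,0,-0.035]},{"translation":[0,0,0],"twist":[0,0,0]},{"translation":[0,0,0],"twist":[0,0,0]},{"translation":[0,0,0],"twist":[0,0,0]},{"translation":[0,0,0],"twist":[0,0,0]},{"translation":[0,0,0],"twist":[0,0,0]}]'; python3 y.py; python3 m.py; python3 - <<'E'
from h import *
im=eyes.camera('scene'); a=im[180:280,258:413,::-1]; cv2.imwrite('pics/s6.png',cv2.resize(a,None,fx=5,fy=5,interpolation=cv2.INTER_CUBIC))
E
```

```text
time_s: 22.8
tool_pos: [0.6288, -0.067, 0.0944]
eef_rot: [-0.001, 0.618, 0.786, -0.001]
wrist_force: [-5.3, 2.5, 6.9]
gripper_width: 0.0128
finger_force: 61.2
yaw 0.2391 [ 0.335  1.046 -0.043] [-5.3  2.5  6.9] [ 0.6288 -0.067   0.0944]
top red None
tip None
scene red (array([322.48, 258.27]), np.int64(41), array([ 0.7024, -0.0708,  0.02  ]), array([ 0.1024, -0.0525]))
tip (array([320.59, 253.18]), np.int64(12), array([ 0.6849, -0.0692,  0.022 ]), array([ 0.0849, -0.0524]))
```

View pics/s6.png

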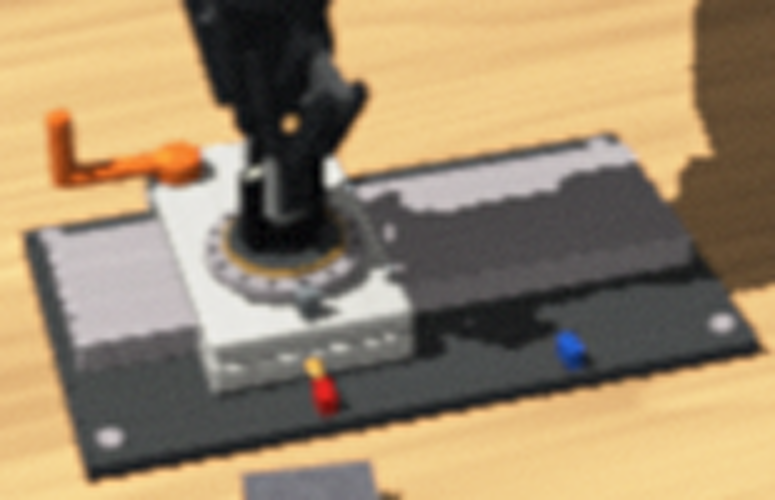

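The pointer (314,366) is at the red mark (325,393), the lever is locked, and the fingers grip the knob with its white line turned to the -y side at (255,172). It has turned 1.254 rad and is steady.

```bash
python3 -c "
from station import order
print(order.finish_job())"
```

```text
the job is handed in; nothing more can be done
None
```

I handed the job in with the pointer on the red mark within about 0.3 mm, the lever swung back to locked, and the knob gripped at its third stop (1.254 rad, 61 N); no verdict came back.

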